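Take a reading and load the hull blanks into the drying cabinet

ROBOT

A 7-joint arm with a two-finger parallel gripper is mounted at the origin on the work surface. World frame = base frame: x ahead of the robot, y to its left, z up, the work surface at z = 0. Lengths are in m, angles in rad, forces in N, time in s.
With the tool pointing down it reaches from about 0.4 to 0.875 m from the base axis. Payload 19.3 kg.
Tool frame: the origin (TCP) lies on the centre line of the jaws, within the pads' length; the fingertips stand 8 mm ahead of it and the grasp point (between the pads) lies 11 mm behind it; z points along the fingers, y is the line along which they close (so a half turn about z gives the same grasp; the last joint's range is limited). The gripper opens to 85 mm and grips with 20 to 120 N. Pads are 22 mm wide; open, the fingers measure 114 mm over their backs; the gripper's body (76 mm by 85 mm) begins 54 mm behind the grasp point. The pads swing forward as they close: fully open they stand 13 mm farther back than shut.
Start: joints at [-1.295, 0.521, -0.036, 1.599, 0.021, 1.021, -0.113], TCP at [0.212, 0.588, 0.239] pointing down, gripper open.
Joint ranges: [-2.91, 2.91], [-0.3, 2.13], [-1.5, 1.42], [0.17, 2.43], [-1.26, 4.41], [0.16, 1.93], [-2.52, 2.52]. Speed limits (rad/s): [1.89, 1.89, 2.39, 2.39, 3.01, 3.01, 3.01].

INTERFACE

Orientations are given as [roll, pitch, yaw] about the fixed x, y, z axes, in that order (R = Rz(yaw) Ry(pitch) Rx(roll)).
In Python, from workcell import status, grab_frame, camera_params, bot, search_frame, silhouettes gives the robot as it stands.
- The arm moves only by the shell command python3 -m creep 'ROWS' [FORCE]. ROWS is JSON, a list of rows, each a list of 5 numbers: the shift along the tool's x, y, z in units of 60 mm (1.0 is 60 mm), then the turn about the tool's z in units of 8 degrees (1.0 is 8 degrees), then the opening, from 0 (shut) to 1 (fully open). In form: [[x, y, z, twist, hand], ...]. A call has 1 to 5 rows; each row is the pose to reach, as a shift and turn from the pose commanded when the call began, along the tool's axes at that moment; what a row does not reach only later rows make up. A row lasts 1/8 s, in which the tool goes at most 62.5 mm and 10.7 degrees, less where a joint would pass 70% of its speed; a pose out of reach is approached as far as the arm can. A call with a gripper value outside its range is refused whole. The fingers move at their own pace and stop on an object; FORCE is the grip in N (left out, the last holds). Time passes only in rows, so rows that repeat a pose let the fingers close. It gives the time, the measured TCP pose, the force, the opening and the grip force at its end, in the units of the state.
- status.observe(): the state, without advancing time (a new reading comes with each control period).
- grab_frame(name): name is "scene" or "top" or "wrist"; returns the picture (480x640x3 uint8, blue, green, red); there is no depth.
- camera_params(name): a dict with "K" (3x3 intrinsics, pixels), "rvec" (rotation vector, rad) and "tvec" (3), from world to camera coordinates, as OpenCV has them; the wrist camera has in their place "tool_from_camera" (4x4, takes a point from camera to tool coordinates, whose origin is the TCP and whose axes are the flange's). Camera axes: x right, y down, z forward; pixel columns grow to the right and rows downward; lengths in m; the calibration is good to about 2 mm. A picture is of the moment at which its call begins: read the wrist's pose just before it. camera_params takes no time and is no camera call.
- bot.job_done(): hands the job in; it is judged then, once.
Trained networks look in the newest picture that a camera, given by its name, has taken for a name from the list of things; names that differ only in an ending like _2 or _b are one class to them, and where a whole thing is asked for, a point or a joint stands for the part that bears it (a point fixed in the world has none). Each returns a list of dicts, best first, with "p" (0 to 1); they miss things now and then, are a little off and sometimes report something else, mostly with a low value. They report only what shows in the picture. A call takes as long as a camera call. They do not tell look-alikes from the thing itself.
- search_frame(camera, name): "extent" ([left, top, right, bottom] as shares, 0 to 1, of the picture: columns of its width, rows of its height, round what is visible of it).
- silhouettes(camera, name): "mask" (480x640 bool, what is visible of it) and "extent" ([left, top, right, bottom] as shares, 0 to 1, of the picture: columns of its width, rows of its height, round what is visible of it).
The state is a dict: "clock": time; "qpos": joint angles; "qd": joint speeds; "joint_efforts": joint torques, N m; "position": TCP position; "tool_rot": TCP orientation; "force": force on the tool from outside, world axes, zero at the start; "moment": the same for the moment, N m; "grip_width": finger opening in m; "finger_force": force on a finger pad.
Only numpy, scipy, OpenCV 4.12 (cv2) and the standard library are available. Lean on these libraries where they do the work, as an engineer would, in place of code of your own. Each camera call takes 0.05 s, during which the arm holds its last target. There are 200 camera calls.

TASK

Before loading, check the drying cabinet: pick up the infrared thermometer, aim it from about 10 to 25 cm at the black measuring spot on the cabinet's front and hold it there steadily for two seconds, then lay it back on the mat. Then put every hull blank on the cabinet's feed shelf and push it with the push block in through the spring flap, so far that the flap falls shut behind it; keep your fingers out of the port, it is hot inside. Finish with the push block laid back on the mat beside the thermometer, and leave the other things on the bench where they are.

Things in the scene. Friction and masses are not known exactly. Their poses are not given: they have to be found in the camera images.
- cabinet: warm-air drying cabinet, fixed: grey case, clear lid, 470 deep (x), 260 wide (y -150 to 110), 194 high; its front panel, 4 thick at x -4 to 0, faces the robot's right. Origin on the bench under the front panel at the middle of the port; x points inward through the port, z up, y to the left as one looks in. Inside, all four blanks fit in line.
- feed_shelf (a point): point on the feed shelf's top, on its middle line, 100 in front of the panel (cabinet -100, 0, 45); axes as the cabinet's. The shelf is level, 45 above the bench, runs along x from 210 in front of the panel through the port to 410 inside, and is 56 wide between two thin lips that stand 8 above it over its full length. Open air above it outside
- port (a point): middle of the port's top edge, on the flap's hinge (cabinet 1.5, 0, 103). Blanks pushed in through it shove the earlier ones along. The port is 58 wide, from the shelf up to this edge, closed by the flap; axes as the cabinet's
- flap (a joint): dust flap, steel plate 54 wide, 56 high, hinged at the port's top edge, rad: 0 = shut, hanging upright; grows to 1.5 as it swings up inward; it cannot swing outward. A light spring and its weight shut it: about 1 to 2 N push it open. It falls shut behind a blank only when the rear of the blank is about 55 past the panel; let go sooner, it stays propped on the blank or pushes it back.
- measuring_spot (a point): centre of the matt black measuring spot, a disc 50 across on the cabinet's front panel, 95 to the right of the port's middle as one looks in and 95 above the bench; axes as the cabinet's
- mat: dark flat bench mat, fixed, 280 (x) x 250 (y) x 3 thick, origin at the centre of its underside; the place of the two hand tools
- thermometer: grey pistol-shaped infrared thermometer lying on its side, 250 g: barrel 140 long (x -70 to 70), 46 wide (y), 40 thick (z), lens nose 34 across on to x = 82; black handle, 34 wide, 36 thick, sticks out of the barrel to y = -117 at x -62 to -28. Origin at the middle of the barrel's underside as it lies; x points out of the lens, z up
- thermometer_lens (a point): centre of the thermometer's lens, at (83, 0, 20) in its body; x is the line it looks along
- thermometer_grip (a point): point to grip the barrel, across its 46 mm width (y), at (0, 0, 24) in its body, just ahead of the handle and close to the centre of mass
- push_block: wooden push block, 120 g: flat plywood sole 200 long (x from -60 to 140), 40 wide, 18 high, with an upright handle 56 long (x), 18 wide (y) reaching up to z = 66 over the origin. Origin on the underside below the handle; x towards the long nose end that does the pushing, z up
- push_block_nose (a point): middle of the push block's front end face, at (140, 0, 9) in its body
- push_block_grip (a point): point to grip the handle, across its 18 mm width (y), at (0, 0, 45) in its body
- hull1: glued-up wooden model-ship hull blank, one of two to four alike (None if absent): 80 long, 44 wide, 34 high; flat stern (38 wide) at -x, parallel upright sides to x = 8, then tapering to a pointed bow at +x = 40. Origin at the centre of its underside, midway between bow and stern; x to the bow, z up through the deck. About 90 g (60 to 130). Starts lying flat on the bench.
- hull2: glued-up wooden model-ship hull blank, one of two to four alike (None if absent): 80 long, 44 wide, 34 high; flat stern (38 wide) at -x, parallel upright sides to x = 8, then tapering to a pointed bow at +x = 40. Origin at the centre of its underside, midway between bow and stern; x to the bow, z up through the deck. About 90 g (60 to 130). Starts lying flat on the bench.
- hull3: glued-up wooden model-ship hull blank, one of two to four alike (None if absent): 80 long, 44 wide, 34 high; flat stern (38 wide) at -x, parallel upright sides to x = 8, then tapering to a pointed bow at +x = 40. Origin at the centre of its underside, midway between bow and stern; x to the bow, z up through the deck. About 90 g (60 to 130). Starts lying flat on the bench.
- hull4: glued-up wooden model-ship hull blank, one of two to four alike (None if absent): 80 long, 44 wide, 34 high; flat stern (38 wide) at -x, parallel upright sides to x = 8, then tapering to a pointed bow at +x = 40. Origin at the centre of its underside, midway between bow and stern; x to the bow, z up through the deck. About 90 g (60 to 130). Starts lying flat on the bench.
- tape_roll: roll of masking tape lying flat, 80 across, 24 high; origin at its underside; not part of the job
- glue_pot: small glass glue jar, 52 across, 52 high; origin at its underside; not part of the job
- glue_bottle: white glue bottle, 58 across, 160 high; origin at its underside; not part of the job
- paint_tin: paint tin, 84 across, 55 high; origin at its underside; not part of the job
- brush_can: metal can of paint brushes, 70 across, about 200 high over the brushes; origin at its underside; not part of the job
- hammer: claw hammer lying at the right of the bench; origin at its underside; not part of the job
- parts_box: white open box of small fittings, 80 x 130 x 40 high; origin at its underside; not part of the job
Mind the look-alikes: they are no part of the job. There is more than one size of the thermometer; the one meant has the size given above.

How it is judged:
By the outcome, as a careful person would: the job done as asked, in the order asked, and still so for the second after the job is handed in, with the robot touching nothing.
Of hull1, hull2, hull3, hull4 only 2 to 4 are there at a start; the rules pass over those that are not, and their reading is None.
At some moment in a run one of hull1, hull2, hull3, hull4 may be knocked a few centimetres aside while the robot is not near it.
Once in a run the grip may slacken for a moment while it holds something.
It also fails if it takes over 210 s, if anything falls off the work surface, if the arm or the gripper's body presses on something with over 40 N, if the wrist force passes 120 N, or if a joint passes its speed limit or range.

## Working session

There is one attempt and no reset: what is moved stays moved. The work goes in short steps, Python scripts to look and compute and a shell command to move; the robot and the scene stay as the last step left them, time stands still between calls to the robot, and variables do not carry over. Pictures are saved under pics/ and viewed, at most 14 in all, crops included, and the job is handed in when it is done.

```bash
ls; mkdir -p pics
cat > h.py <<'E'
import numpy as np, cv2
from workcell import status, grab_frame, camera_params, bot, search_frame, silhouettes
from scipy.spatial.transform import Rotation as R
def cam(name):
    p=camera_params(name);K=np.array(p["K"])
    if name=="wrist":
        s=status.observe();T=np.eye(4);T[:3,:3]=R.from_euler('xyz',s["tool_rot"]).as_matrix();T[:3,3]=s["position"]
        M=np.linalg.inv(T@np.array(p["tool_from_camera"]));return K,M[:3,:3],M[:3,3]
    return K,cv2.Rodrigues(np.array(p["rvec"],float))[0],np.array(p["tvec"],float).ravel()
def pix2w(c,uv,z):
    K,r,t=c;uv=np.atleast_2d(uv).astype(float)
    d=(r.T@np.linalg.inv(K)@np.c_[uv,np.ones(len(uv))].T).T;o=-r.T@t
    return o+d*((z-o[2])/d[:,2])[:,None]
def w2pix(c,P):
    K,r,t=c;q=(K@(r@np.atleast_2d(P).T+t[:,None])).T;return q[:,:2]/q[:,2:]
E
python3 - <<'E'
from h import *
print(status.observe())
for n in("scene","top"):
    cv2.imwrite(f"pics/{n}0.png",grab_frame(n)); c=cam(n);print(n,-c[1].T@c[2])
for n in ["thermometer","push_block","hull1","cabinet","mat"]:
    for d in search_frame("top",n): print(n,round(d["p"],2),(np.array(d["extent"])*[640,480,640,480]).round())
E
```

```text
pics
{'clock': 0.0, 'qpos': array([-1.29518104,  0.52198844, -0.03632467,  1.59999807,  0.0212233 ,
        1.02111028, -0.11281011]), 'qd': array([ 1.67555640e-03,  1.51088514e-04,  5.38451980e-04, -9.82648737e-05,
        3.17901630e-04,  1.25564059e-03,  7.98790730e-04]), 'joint_efforts': array([ 1.10436758e-03, -9.27084875e+01,  1.98011287e+00, -3.69927871e+01,
        1.78329827e-02,  7.94697844e-03,  4.11960275e-05]), 'position': array([0.21178337, 0.58767722, 0.23874526]), 'tool_rot': array([-3.14047873e+00,  1.01467817e-04,  2.79576697e+00]), 'force': array([ 0.09785576, -0.80146402,  0.1017621 ]), 'moment': array([ 0.00254605, -0.01184957,  0.03697082]), 'finger_force': 0.0, 'grip_width': 0.08531609494875576}
scene [ 1.25286877 -0.24633254  1.40106809]
top [ 0.2196141  -0.10000035  1.65600173]
thermometer 0.87 [359. 327. 396. 358.]
thermometer 0.72 [348. 200. 400. 245.]
thermometer 0.22 [282. 126. 307. 157.]
push_block 0.93 [346. 273. 412. 300.]
hull1 0.72 [252. 165. 278. 180.]
cabinet 0.61 [  3. 159. 233. 272.]
mat 0.87 [333. 212. 423. 304.]
```

View pics/top0.png

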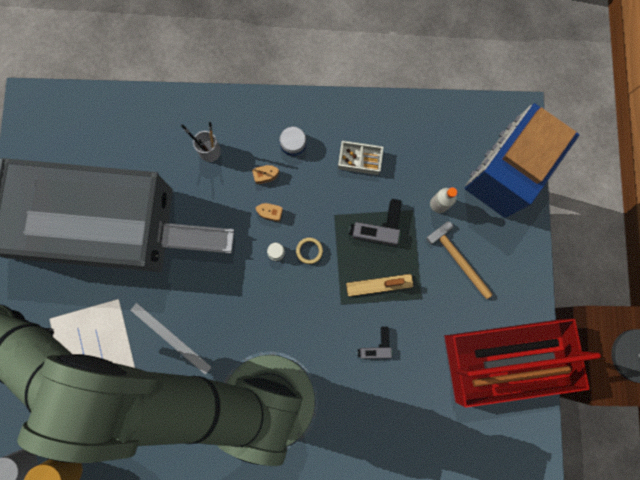

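View pics/scene0.png

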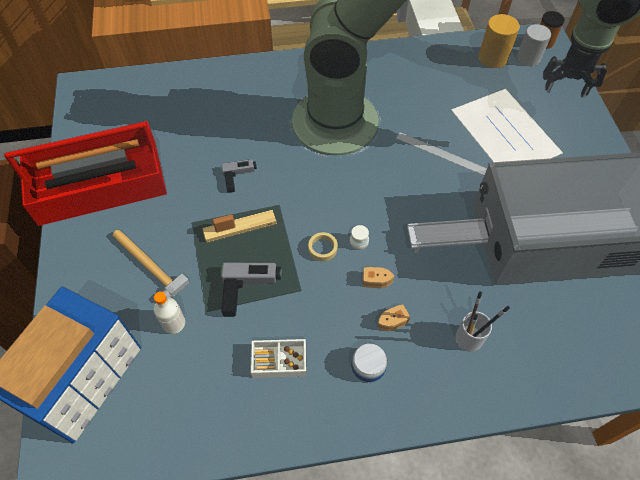

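The top picture shows the cabinet at left (front panel about column 160, shelf 163–235 at row 237), the mat at (378,257), two possible hulls at (266,174) and (269,212), and the push block at (380,285).
Thermometer candidates: the larger one on the mat at (376,230) and the smaller one off the mat at (376,345). I choose the one on the mat, and will check its size in a close crop.

Run:
```python
from h import *
g=grab_frame("top");c=cam("top")
cv2.imwrite("pics/crop1.png",cv2.resize(g[125:305,145:425],(800,514),interpolation=cv2.INTER_CUBIC))
def rect(n,z):
    for d in silhouettes("top",n):
        m=d["mask"].astype(np.uint8);cs=max(cv2.findContours(m,0,1)[0],key=cv2.contourArea).reshape(-1,2)
        w=pix2w(c,cs,z)[:,:2];r=cv2.minAreaRect((w*1000).astype(np.float32))
        print(n,round(d["p"],2),np.round(cs.mean(0)),"ctr",np.round(r[0],0),"size",np.round(r[1],0),"ang",round(r[2],1))
rect("thermometer",.03);rect("push_block",.018);rect("hull1",.034);rect("mat",.003);rect("cabinet",.194);rect("feed_shelf",.045)
```

```text
thermometer 0.78 [377. 346.] ctr [ 176. -306.] size [89. 99.] ang 3.6
thermometer 0.67 [380. 226.] ctr [ 547. -309.] size [155. 140.] ang 86.3
push_block 0.75 [379. 285.] ctr [ 349. -326.] size [ 46. 206.] ang 9.6
push_block 0.63 [380. 226.] ctr [ 547. -310.] size [156. 149.] ang 87.6
hull1 0.89 [269. 212.] ctr [568.  17.] size [79. 47.] ang 74.2
hull1 0.64 [264. 174.] ctr [687.  29.] size [54. 80.] ang 15.5
mat 0.79 [376. 251.] ctr [ 439. -321.] size [280. 250.] ang 4.8
mat 0.29 [443. 199.] ctr [ 625. -533.] size [60. 98.] ang 45.4
cabinet 0.98 [106. 220.] ctr [509. 430.] size [665. 280.] ang 85.5
feed_shelf 0.64 [106. 220.] ctr [539. 484.] size [731. 307.] ang 85.8
```

View pics/crop1.png

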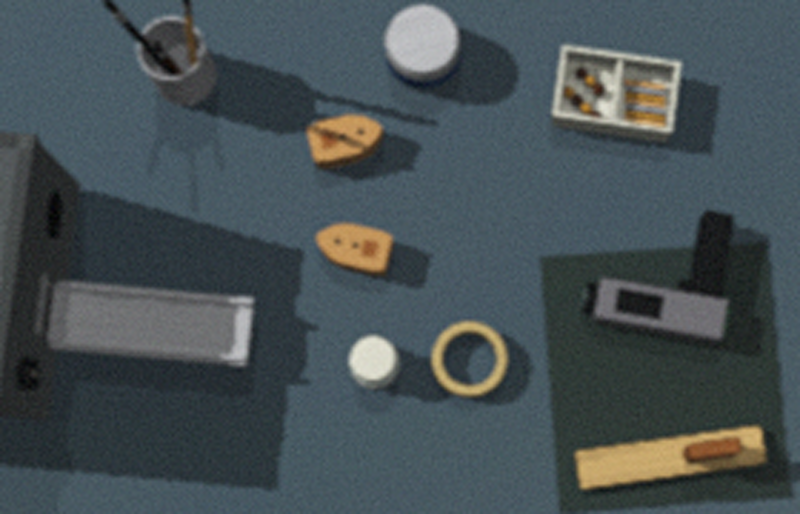

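The crop shows that the large thermometer on the mat measures about 155×140 mm, which matches the description. Its lens is at crop (590,298) and its handle points up. There are two hulls: one at (355,248) with the bow to the left, one at (345,140) with the bow to the right. The black spot is at crop (54,215).

Run:
```python
from h import *
c=cam("top"); s=lambda u,v:[145+u/2.857,125+v/2.857]
f=lambda n,u,v,z:print(n,pix2w(c,s(u,v),z).round(3)[0])
f("shelf end out top",252,298,.053);f("shelf end bot",246,366,.053);f("shelf in top",52,283,.053);f("shelf in bot",50,348,.053)
f("spot",54,215,.095);f("panel top near corner",0,410,.0);f("panel topR",38,138,.194)
f("th lens",588,298,.023);f("th barrel TL",600,280,.043);f("TR",728,297,.043);f("BR",723,340,.043);f("BL",595,321,.043)
f("pb noseT",577,452,.018);f("noseB",582,490,.018);f("rearT",764,427,.018);f("rearB",767,464,.018);f("handleL",686,452,.066);f("handleR",740,446,.066)
f("h1 bow",318,238,.034);f("h1 sternT",391,238,.034);f("sternB",387,270,.034)
f("h2 bow",382,128,.034);f("h2 sternT",308,126,.034);f("sternB",315,166,.034)
f("gluepot",373,360,.05);f("tape",470,358,.024)
```

```text
shelf end out top [0.506 0.119 0.053]
shelf end bot [0.434 0.122 0.053]
shelf in top [0.518 0.329 0.053]
shelf in bot [0.449 0.327 0.053]
spot [0.581 0.32  0.095]
panel top near corner [0.388 0.39  0.   ]
panel topR [0.635 0.313 0.194]
th lens [ 0.519 -0.239  0.023]
th barrel TL [ 0.535 -0.25   0.043]
TR [ 0.519 -0.387  0.043]
BR [ 0.472 -0.381  0.043]
BL [ 0.49  -0.244  0.043]
pb noseT [ 0.353 -0.228  0.018]
noseB [ 0.312 -0.234  0.018]
rearT [ 0.383 -0.429  0.018]
rearB [ 0.343 -0.431  0.018]
handleL [ 0.351 -0.338  0.066]
handleR [ 0.358 -0.394  0.066]
h1 bow [0.576 0.053 0.034]
h1 sternT [ 0.578 -0.025  0.034]
sternB [ 0.543 -0.022  0.034]
h2 bow [ 0.7   -0.012  0.034]
h2 sternT [0.7   0.068 0.034]
sternB [0.656 0.059 0.034]
gluepot [ 0.443 -0.01   0.05 ]
tape [ 0.451 -0.112  0.024]
```

```bash
cat > need.py <<'E'
import sys
from h import *
# need.py x y z yang : chained waypoints (each 4 numbers); prints units from the pose before
s=status.observe();p=np.array(s["position"]);yaw=s["tool_rot"][2]
print("t",round(s["clock"],2),"pos",p.round(4),"yang",round(np.degrees(yaw)-90,1),"rp",np.round(s["tool_rot"][:2],3),"j7",round(s["qpos"][6],2),"w",round(s["grip_width"],4),"F",np.round(s["force"],1),"ff",round(s["finger_force"],1))
Rm=R.from_euler('xyz',s["tool_rot"]).as_matrix();ya=np.degrees(yaw)-90
a=list(map(float,sys.argv[1:]))
for i in range(0,len(a),4):
    q=np.array(a[i:i+3]);t=-((a[i+3]-ya+90)%180-90)
    print("units",(Rm.T@(q-p)/.06).round(2),"twist",round(t/8,2))
    p=q;ya-=t;Rm=R.from_euler('xyz',[np.pi,0,np.radians(ya+90)]).as_matrix()
E
python3 need.py .45 .42 .30 55  .56 .12 .30 15  .504 -.18 .25 -7
```

```text
t 0.7 pos [0.2119 0.588  0.2393] yang 70.2 rp [3.142 0.   ] j7 -0.11 w 0.0852 F [-0.4  0.6 -0.1] ff 0.0
units [-4.68 -1.29 -1.01] twist 1.9
units [-4.37 -3.04 -0.  ] twist 5.0
units [-4.59 -2.2   0.83] twist 2.75
```

```bash
python3 -m creep '[[-1,-0.3,-0.5,0.5,1],[-2,-0.5,-1,1,1],[-3,-0.8,-1,1.5,1],[-4,-1,-1,1.9,1],[-4.7,-1.3,-1,1.9,1]]' 80
python3 need.py .56 .12 .30 15  .504 -.18 .25 -7
```

```text
clock: 1.32
position: [0.4526, 0.4176, 0.2995]
tool_rot: [3.141, 0.0, 2.529]
force: [0.6, -0.1, 0.4]
grip_width: 0.0854
finger_force: 0.0
t 1.32 pos [0.4526 0.4176 0.2995] yang 54.9 rp [3.141 0.   ] j7 0.15 w 0.0854 F [ 0.6 -0.1  0.4] ff 0.0
units [-4.32 -3.03 -0.01] twist 4.99
units [-4.59 -2.2   0.83] twist 2.75
```

```bash
python3 -m creep '[[-0.8,-0.6,0,1,1],[-1.6,-1.2,0,2,1],[-2.5,-1.7,0,3,1],[-3.3,-2.3,0,4,1],[-4.1,-2.9,0,5,1]]' >/dev/null
python3 need.py .504 -.18 .25 -7
python3 - <<'E'
from h import *
c=cam("top");cv2.imwrite("pics/top1.png",grab_frame("top"))
for d in search_frame("top","hull1"):
    e=np.array(d["extent"])*[640,480,640,480];print(round(d["p"],2),e.round(),pix2w(c,[(e[0]+e[2])/2,(e[1]+e[3])/2],.03).round(3))
E
```

```text
t 1.95 pos [0.5528 0.1335 0.2995] yang 14.7 rp [ 3.141 -0.   ] j7 0.04 w 0.0854 F [0.1 0.4 0.4] ff 0.0
units [-4.85 -2.12  0.82] twist 2.72
0.93 [254. 165. 280. 184.] [[0.685 0.024 0.03 ]]
0.68 [255. 202. 279. 221.] [[0.568 0.02  0.03 ]]
```

```bash
python3 -m creep '[[-1,-0.4,0.2,0.7,1],[-1.9,-0.8,0.4,1.3,1],[-2.9,-1.2,0.6,2,1],[-3.8,-1.7,0.8,2.7,1],[-4.8,-2.1,0.8,2.7,1]]' >/dev/null
python3 -m creep '[[-1,0,0.2,0,1],[-1.9,0,0.2,0,1],[-1.9,0,0.2,0,1]]' >/dev/null
python3 need.py .504 -.316 .2 -7
python3 - <<'E'
from h import *
c=cam("wrist");cv2.imwrite("pics/w1.png",grab_frame("wrist"))
for d in silhouettes("wrist","thermometer"):
    m=d["mask"].astype(np.uint8);cs=max(cv2.findContours(m,0,1)[0],key=cv2.contourArea).reshape(-1,2)
    w=pix2w(c,cs,.043)[:,:2];r=cv2.minAreaRect((w*1000).astype(np.float32));print(round(d["p"],2),r,d["extent"])
E
```

```text
t 3.05 pos [ 0.4912 -0.2863  0.2394] yang -6.9 rp [-3.141e+00  2.000e-03] j7 0.54 w 0.0853 F [-0.   0.9 -0.1] ff 0.0
units [-0.46  0.27  0.66] twist 0.01
0.88 ((550.7965087890625, -314.82623291015625), (152.3798065185547, 135.8565216064453), 81.91841888427734) [0.4917, 0.2833, 0.7238, 0.6373]
0.8 ((217.55908203125, -339.5030212402344), (56.741397857666016, 65.95836639404297), 70.14460754394531) [0.0, 0.5377, 0.1212, 0.6533]
0.72 ((355.2632751464844, -322.6372985839844), (57.73014831542969, 187.83570861816406), 8.366162300109863) [0.1823, 0.3177, 0.37, 0.7208]
```

View pics/w1.png

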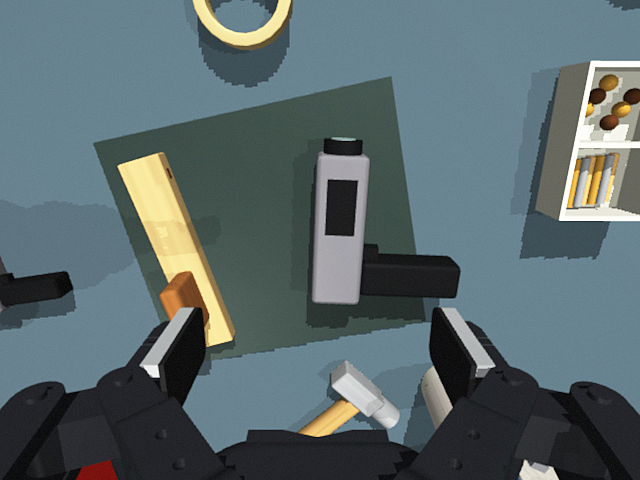

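The wrist view shows the full-size thermometer: barrel corners about (317,155)–(368,155) and (359,303)–(312,303), handle to the right. The push block is at left, with its nose at (140,160) and its handle at (185,290).

```bash
python3 - <<'E'
from h import *
c=cam("wrist")
b=pix2w(c,[(317,155),(368,155),(360,303),(312,303)],.041);print(b.round(4)); print(b.mean(0))
d=(b[0]+b[1]-b[2]-b[3])[:2];print("ang",np.degrees(np.arctan2(d[1],d[0])),np.linalg.norm(d)/2)
n=pix2w(c,[(118,166),(163,153),(235,337)],.018);print(n.round(4))
d=(n[1]-n[2])[:2];print("pb",np.degrees(np.arctan2(d[1],d[0])),np.linalg.norm(d))
l=pix2w(c,[(344,147)],.023);print("lens",l)
E
python3 need.py .504 -.316 .12 -7
```

```text
[[ 0.4959 -0.24    0.041 ]
 [ 0.5385 -0.2449  0.041 ]
 [ 0.5204 -0.3819  0.041 ]
 [ 0.4752 -0.3766  0.041 ]]
[ 0.50750304 -0.31085073  0.041     ]
ang 81.92422812162826 0.1381758207526383
[[ 0.3152 -0.2312  0.018 ]
 [ 0.3585 -0.2245  0.018 ]
 [ 0.3888 -0.4183  0.018 ]]
pb 98.89552049047768 0.19611544224839036
lens [[ 0.5201091  -0.23767068  0.023     ]]
t 3.15 pos [ 0.4927 -0.2821  0.2392] yang -6.7 rp [-3.141 -0.   ] j7 0.54 w 0.0854 F [-0.1 -0.1  0.1] ff 0.0
units [-0.54  0.25  1.99] twist 0.04
```

```bash
python3 need.py .507 -.312 .018 -8; python3 -m creep '[[-0.5,0.3,0.5,0.2,1],[-0.5,0.3,1.4,0.2,1],[-0.5,0.3,2.3,0.2,1],[-0.5,0.3,2.3,0.2,1]]'
python3 need.py .507 -.312 .018 -8
```

```text
t 3.15 pos [ 0.4927 -0.2821  0.2392] yang -6.7 rp [-3.141 -0.   ] j7 0.54 w 0.0854 F [-0.1 -0.1  0.1] ff 0.0
units [-0.47  0.29  3.69] twist 0.17
clock: 3.65
position: [0.5061, -0.3116, 0.0988]
tool_rot: [-3.136, -0.002, 1.429]
force: [-1.2, -0.3, 0.8]
grip_width: 0.0855
finger_force: 0.0
t 3.65 pos [ 0.5061 -0.3116  0.0988] yang -8.1 rp [-3.136e+00 -2.000e-03] j7 0.64 w 0.0855 F [-1.2 -0.3  0.8] ff 0.0
units [-0.01  0.02  1.35] twist -0.01
```

```bash
python3 -m creep '[[0,0,0.7,0,1],[0,0,1.3,0,1],[0,0,1.35,0,1],[0,0,1.35,0,0.3],[0,0,1.35,0,0.3]]' 80
python3 -m creep '[[0,0,0,0,0.3],[0,0,0,0,0.3],[0,0,0,0,0.3]]' 80
```

```text
clock: 4.28
position: [0.5083, -0.3143, 0.0225]
tool_rot: [3.139, 0.001, 1.428]
force: [-0.4, -0.8, -0.5]
grip_width: 0.0516
finger_force: 0.0
clock: 4.65
position: [0.5082, -0.3142, 0.0225]
tool_rot: [3.139, 0.0, 1.427]
force: [-2.3, 3.9, 19.3]
grip_width: 0.045
finger_force: 80.6
```

```bash
python3 -m creep '[[0,0,-0.7,0,0.3],[0,0,-1.4,0,0.3],[0,0,-2.1,0,0.3],[0,0,-2.1,0,0.3]]'
python3 need.py .564 .084 .15 -3.6 .564 .084 .095 -3.6
```

```text
clock: 5.15
position: [0.5086, -0.3147, 0.1501]
tool_rot: [3.136, 0.001, 1.427]
force: [-0.1, -0.6, -3.1]
grip_width: 0.0446
finger_force: 83.8
t 5.15 pos [ 0.5086 -0.3147  0.1501] yang -8.2 rp [3.136e+00 1.000e-03] j7 0.62 w 0.0446 F [-0.1 -0.6 -3.1] ff 83.8
units [ 6.71 -0.04 -0.01] twist -0.58
units [-0.   -0.    0.92] twist -0.0
```

```bash
python3 -m creep '[[0.8,0,0,0,0.3],[1.6,0,0,-0.2,0.3],[2.4,0,0,-0.4,0.3],[3.2,0,0,-0.6,0.3],[4,0,0,-0.6,0.3]]' >/dev/null
python3 -m creep '[[0.7,0,0.2,0,0.3],[1.4,0.05,0.4,0,0.3],[2.1,0.1,0.6,0,0.3],[2.6,0.1,0.9,0,0.3],[2.7,0.1,0.9,0,0.3]]' >/dev/null
python3 need.py .564 .084 .095 -3.6;python3 - <<'E'
from h import *
cv2.imwrite("pics/w2.png",grab_frame("wrist"))
E
```

```text
t 6.4 pos [0.556  0.0872 0.0909] yang -3.2 rp [-3.139  0.   ] j7 0.04 w 0.045 F [ 0.4 -0.4 -3.2] ff 83.5
units [-0.05  0.14 -0.07] twist 0.04
```

View pics/w2.png

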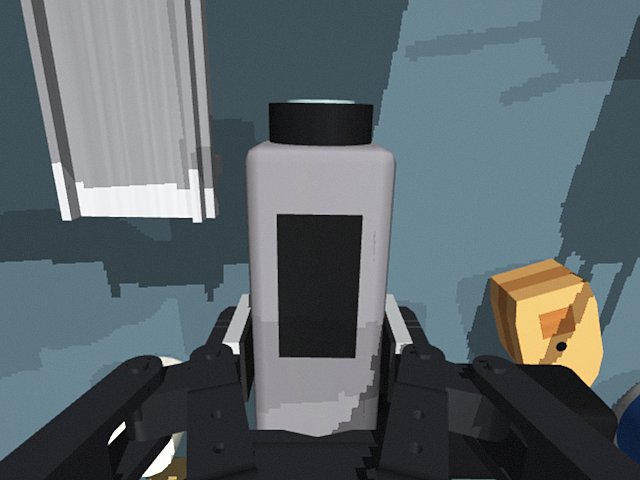

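The wrist view shows the thermometer straight in the jaws (lens at about (320,102)), with the shelf's outer end at left from (63,220) to (213,217).

Run:
```python
from h import *
c=cam("wrist")
b=pix2w(c,[(22,0),(58,178),(207,0),(209,178)],.053);print(b.round(4))
for d in((b[1]-b[0]),(b[3]-b[2])):print(np.degrees(np.arctan2(-d[1],-d[0])))
l=pix2w(c,[(321,102),(320,440)],.095);print(l, np.degrees(np.arctan2(*(l[0]-l[1])[[1,0]])))
```

```text
[[0.4465 0.2115 0.053 ]
 [0.4425 0.1419 0.053 ]
 [0.5188 0.2073 0.053 ]
 [0.5097 0.138  0.053 ]]
86.69474998697699
82.5251455454569
[[0.56084254 0.16613268 0.095     ]
 [0.55306023 0.03098823 0.095     ]] 86.7042558289308
```

```bash
python3 -m creep '[[0,0.1,-0.05,0,0.3],[0,0.2,-0.07,0,0.3],[0,0.2,-0.07,0,0.3],[0,0.2,-0.07,0,0.3],[0,0.2,-0.07,0,0.3]]' >/dev/null
python3 need.py .57 .087 .095 -4
for i in 1 2 3 4; do python3 -m creep '[[0,0,0,0,0.3],[0,0,0,0,0.3],[0,0,0,0,0.3],[0,0,0,0,0.3],[0,0,0,0,0.3]]' >/dev/null; done
python3 need.py .57 .087 .095 -4
python3 - <<'E'
from h import *
g=grab_frame("scene");cv2.imwrite("pics/s2.png",cv2.resize(g[120:360,330:640],(775,600),interpolation=cv2.INTER_CUBIC))
E
```

```text
t 7.08 pos [0.569  0.0841 0.0966] yang -3.4 rp [-3.141 -0.   ] j7 0.04 w 0.0447 F [ 0.5  0.1 -3. ] ff 83.5
units [0.05 0.01 0.03] twist 0.07
t 9.57 pos [0.5692 0.0842 0.0966] yang -3.4 rp [-3.142  0.   ] j7 0.04 w 0.045 F [-0.9 -1.1 -2.6] ff 83.5
units [0.05 0.01 0.03] twist 0.07
```

View pics/s2.png

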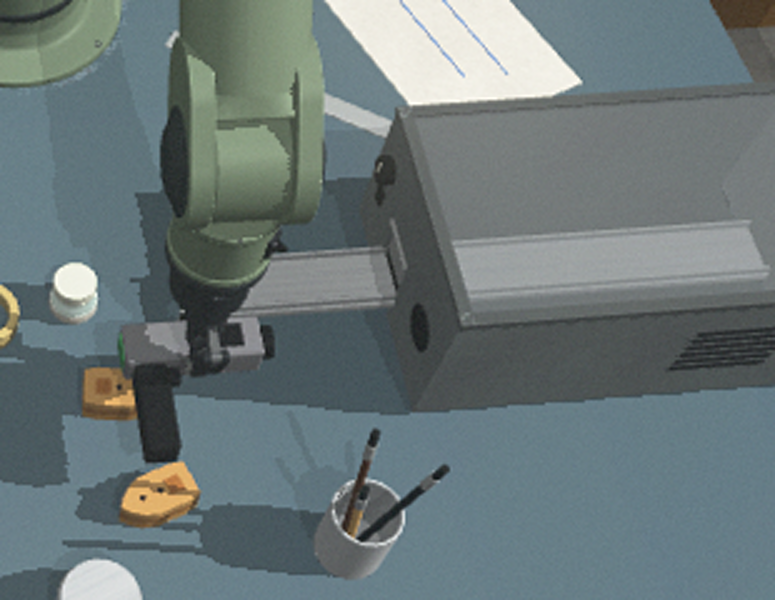

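The scene crop shows the thermometer aimed at the black spot at crop (420,328), which is scene pixel (498,251). The hulls are undisturbed.

```bash
python3 - <<'E'
from h import *
c=cam("scene");print(pix2w(c,[498,251.2],.095)); print("lens tip",pix2w(c,[330+270/2.5,120+340/2.5],.0975))
print("flap/port top",pix2w(c,[330+397/2.5,120+243/2.5],.103))
e=pix2w(c,[(330+392/2.5,120+248/2.5),(330+398/2.5,120+305/2.5)],.053);print("shelf at panel lips",e)
E
python3 need.py .583 .084 .0966 -4
```

```text
[[0.58351953 0.32224164 0.095     ]]
lens tip [[0.57463146 0.16606902 0.0975    ]]
flap/port top [[0.48458137 0.32677113 0.103     ]]
shelf at panel lips [[0.46041888 0.34147809 0.053     ]
 [0.53115833 0.32607521 0.053     ]]
t 9.62 pos [0.5691 0.0842 0.0966] yang -3.4 rp [-3.142  0.   ] j7 0.04 w 0.0451 F [-0.4  0.3 -2.7] ff 83.5
units [ 0.01  0.23 -0.  ] twist 0.07
```

```bash
python3 -m creep '[[0,0,0,0,0.3],[0,0,0,0,0.3],[0,0,0,0,0.3],[0,0,0,0,0.3]]' >/dev/null
python3 need.py .508 -.314 .13 -8.2
python3 -m creep '[[-0.7,-0.1,-0.3,0,0.3],[-1.4,-0.2,-0.6,0,0.3],[-2.2,-0.3,-0.6,0.2,0.3],[-3,-0.4,-0.6,0.4,0.3],[-3.8,-0.5,-0.6,0.6,0.3]]' >/dev/null
python3 -m creep '[[-0.8,-0.1,0,0,0.3],[-1.6,-0.1,0,0,0.3],[-2.3,-0.15,0,0,0.3],[-2.7,-0.2,0,0,0.3],[-2.8,-0.2,0,0,0.3]]' >/dev/null
python3 need.py .508 -.314 .023 -8.2
```

```text
t 10.12 pos [0.5692 0.0842 0.0966] yang -3.4 rp [3.142 0.   ] j7 0.04 w 0.0446 F [-0.7 -0.2 -2.4] ff 83.5
units [-6.69 -0.62 -0.56] twist 0.6
t 11.38 pos [ 0.489  -0.3078  0.1326] yang -8.4 rp [-3.142e+00  1.000e-03] j7 0.63 w 0.0444 F [-0.5  1.3 -1.8] ff 83.6
units [-0.06  0.33  1.83] twist -0.02
```

```bash
python3 -m creep '[[-0.06,0.3,0.6,0,0.3],[-0.06,0.33,1.2,0,0.3],[-0.06,0.33,1.6,0,0.3],[-0.06,0.33,1.8,0,0.3],[-0.06,0.33,1.8,0,0.3]]'
python3 -m creep '[[0,0,0,0,0.6],[0,0,0,0,0.9],[0,0,0,0,1],[0,0,0,0,1]]'
python3 -m creep '[[0,0,-0.8,0,1],[0,0,-1.6,0,1],[0,0,-2.4,0,1],[0,0,-2.7,0,1]]'
python3 need.py .355 -.366 .18 8.8
```

```text
clock: 12.0
position: [0.509, -0.3121, 0.0244]
tool_rot: [-3.141, -0.0, 1.428]
force: [0.2, 0.1, -1.9]
grip_width: 0.0447
finger_force: 83.6
clock: 12.5
position: [0.5089, -0.3126, 0.0248]
tool_rot: [3.141, 0.0, 1.427]
force: [-0.1, 0.1, -0.2]
grip_width: 0.0851
finger_force: 0.0
clock: 13.0
position: [0.5095, -0.3131, 0.1893]
tool_rot: [3.138, 0.001, 1.427]
force: [-0.2, 0.6, -0.2]
grip_width: 0.0854
finger_force: 0.0
t 13.0 pos [ 0.5095 -0.3131  0.1893] yang -8.2 rp [3.138e+00 1.000e-03] j7 0.59 w 0.0854 F [-0.2  0.6 -0.2] ff 0.0
units [-1.24 -2.42  0.15] twist -2.13
```

```bash
python3 need.py .566 .0 .23 -11
python3 -m creep '[[0.8,0.2,-0.2,0,1],[1.7,0.3,-0.4,0,1],[2.6,0.3,-0.6,0,1],[3.5,0.3,-0.6,0.2,1],[4.4,0.3,-0.6,0.4,1]]' >/dev/null
python3 -m creep '[[0.7,0,0,0,1],[0.8,0,0,0,1],[0.8,0,0,0,1]]' >/dev/null
python3 - <<'E'
from h import *
c=cam("wrist");g=grab_frame("wrist");cv2.imwrite("pics/w3.png",g)
for d in silhouettes("wrist","hull1"):
    m=d["mask"].astype(np.uint8);cs=max(cv2.findContours(m,0,1)[0],key=cv2.contourArea).reshape(-1,2)
    w=pix2w(c,cs,.034)[:,:2];r=cv2.minAreaRect((w*1000).astype(np.float32));print(round(d["p"],2),r,(np.array(d["extent"])*[640,480,640,480]).round())
E
python3 need.py .566 .0 .23 -11
```

```text
t 13.0 pos [ 0.5095 -0.3131  0.1893] yang -8.2 rp [3.138e+00 1.000e-03] j7 0.59 w 0.0854 F [-0.2  0.6 -0.2] ff 0.0
units [ 5.3   0.19 -0.68] twist 0.35
0.94 ((570.0394287109375, 17.012672424316406), (81.16973114013672, 43.47184753417969), 77.220458984375) [286. 129. 336. 228.]
0.64 ((686.5624389648438, 26.686975479125977), (51.64250183105469, 82.40494537353516), 13.90651798248291) [404.  78. 486. 185.]
t 14.1 pos [ 0.5736 -0.0083  0.2225] yang -11.5 rp [-3.141e+00  1.000e-03] j7 -0.03 w 0.0852 F [ 0.3  0.4 -0.3] ff 0.0
units [ 0.11 -0.15 -0.13] twist -0.06
```

View pics/w3.png

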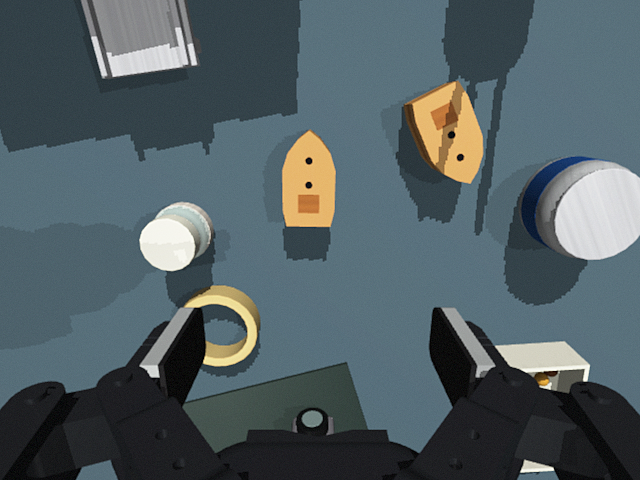

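The wrist view shows two hulls: hull1 at (309,180), bow up, and hull2 at (445,135), bow down. There are no others, and the glue pot and tape are clear of the grasp.

```bash
python3 need.py .569 .011 .02 -12.3
python3 -m creep '[[0.3,-0.1,0.9,0.1,1],[0.35,-0.05,1.8,0.1,1],[0.35,-0.05,2.4,0.1,1],[0.35,-0.05,2.9,0.1,1],[0.35,-0.05,2.9,0.1,1]]' >/dev/null
python3 need.py .569 .011 .02 -12.3
```

```text
t 14.1 pos [ 0.5736 -0.0083  0.2225] yang -11.5 rp [-3.141e+00  1.000e-03] j7 -0.03 w 0.0852 F [ 0.3  0.4 -0.3] ff 0.0
units [ 0.3  -0.14  3.37] twist 0.1
t 14.72 pos [0.5739 0.0129 0.0471] yang -12.3 rp [-3.139e+00  2.000e-03] j7 0.04 w 0.0855 F [0.6 0.1 0.9] ff 0.0
units [-0.05 -0.07  0.45] twist -0.0
```

```bash
python3 -m creep '[[0,-0.07,0.3,0,1],[0,-0.07,0.45,0,0.7],[0,-0.07,0.45,0,0.3],[0,-0.07,0.45,0,0.3],[0,-0.07,0.45,0,0.3]]' 50 >/dev/null
python3 -m creep '[[0,0,0,0,0.3],[0,0,0,0,0.3]]'
python3 -m creep '[[0,0,-0.6,0,0.3],[0,0,-1.2,0,0.3],[0,0,-1.6,0,0.3],[0,0,-1.6,0,0.3]]'
python3 need.py .4785 .27 .12 -4.2
```

```text
clock: 15.6
position: [0.5715, 0.015, 0.0226]
tool_rot: [3.14, -0.0, 1.357]
force: [-2.3, -1.2, 8.2]
grip_width: 0.0427
finger_force: 51.8
clock: 16.1
position: [0.5721, 0.0154, 0.1196]
tool_rot: [3.138, -0.001, 1.358]
force: [0.1, -0.5, -1.4]
grip_width: 0.0431
finger_force: 51.3
t 16.1 pos [0.5721 0.0154 0.1196] yang -12.2 rp [ 3.138e+00 -1.000e-03] j7 -0.0 w 0.0431 F [ 0.1 -0.5 -1.4] ff 51.3
units [ 3.82 -2.42 -0.01] twist -1.0
```

```bash
python3 - <<'E'
from h import *
print(np.array(camera_params("wrist")["tool_from_camera"]).round(3))
c=cam("wrist");cv2.imwrite("pics/w4.png",grab_frame("wrist"))
E
python3 need.py .478 .215 .12 -4.2
```

```text
[[ 0.    -0.953 -0.304  0.076]
 [ 1.     0.    -0.001 -0.001]
 [ 0.001 -0.304  0.953 -0.134]
 [ 0.     0.     0.     1.   ]]
t 16.15 pos [0.5714 0.0155 0.1183] yang -12.2 rp [ 3.14e+00 -1.00e-03] j7 -0.0 w 0.0429 F [ 0.1  0.2 -0.2] ff 51.3
units [ 2.92 -2.22 -0.03] twist -1.0
```

```bash
python3 need.py .481 .24 .118 -4.2
python3 -m creep '[[0.7,-0.5,0,-0.4,0.3],[1.4,-1,0,-1,0.3],[2.1,-1.5,0,-1,0.3],[2.8,-2,0,-1,0.3],[3.3,-2.25,0,-1,0.3]]' >/dev/null
python3 -m creep '[[0,0,0,0,0.3],[0,0,0,0,0.3]]' >/dev/null
python3 need.py .481 .24 .07 -4.2;  python3 - <<'E'
from h import *
cv2.imwrite("pics/w4.png",grab_frame("wrist"))
E
```

```text
t 16.15 pos [0.5714 0.0155 0.1183] yang -12.2 rp [ 3.14e+00 -1.00e-03] j7 -0.0 w 0.0429 F [ 0.1  0.2 -0.2] ff 51.3
units [ 3.34 -2.26  0.  ] twist -1.0
t 17.02 pos [0.4808 0.2365 0.117 ] yang -4.2 rp [-3.141e+00  1.000e-03] j7 -0.3 w 0.0432 F [ 0.6 -0.8 -0.6] ff 51.3
units [ 0.06 -0.    0.78] twist -0.0
```

View pics/w4.png

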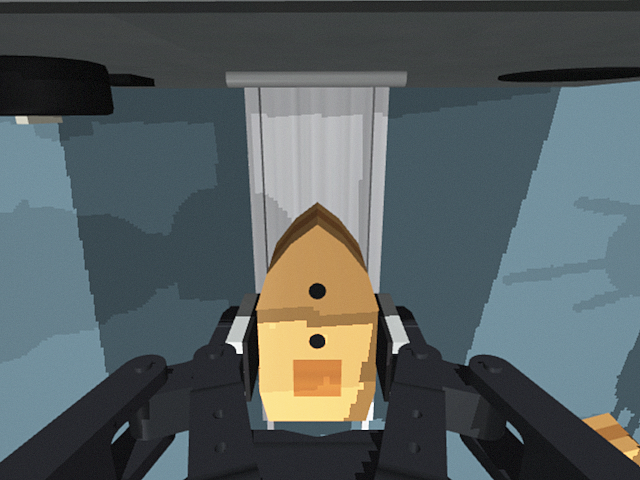

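The hull is centred over the shelf and lined up with it (both at about column 318), with the flap bar at (316,78).

```bash
python3 -m creep '[[0.06,0,0.4,0,0.3],[0.06,0,0.7,0,0.3],[0.06,0,0.8,0,0.3],[0.06,0,0.8,0,0.3]]'
python3 -m creep '[[0,0,0,0,0.55],[0,0,0,0,0.65],[0,0,0,0,0.65],[0,0,-0.3,0,0.7],[0,0,-0.6,0,0.7]]'
python3 need.py .48 .1 .2 -4.2
```

```text
clock: 17.58
position: [0.4813, 0.2404, 0.0694]
tool_rot: [-3.141, 0.001, 1.496]
force: [1.2, 1.0, -0.4]
grip_width: 0.0433
finger_force: 51.3
clock: 18.2
position: [0.4813, 0.2409, 0.1072]
tool_rot: [3.141, -0.0, 1.497]
force: [-1.1, -0.5, 0.9]
grip_width: 0.0598
finger_force: 0.0
t 18.2 pos [0.4813 0.2409 0.1072] yang -4.2 rp [ 3.141 -0.   ] j7 -0.3 w 0.0598 F [-1.1 -0.5  0.9] ff 0.0
units [-2.34  0.15 -1.55] twist -0.0
```

```bash
python3 -m creep '[[-0.4,0,-0.9,0,0.8],[-1.2,0.05,-1.5,0,1],[-2.1,0.1,-1.5,0,1],[-3,0.15,-1.5,0,1],[-4,0.2,-1.5,0,1]]' >/dev/null
python3 need.py .42 -.2 .2 8.9 .359 -.379 .15 8.9
python3 - <<'E'
from h import *
g=grab_frame("top");cv2.imwrite("pics/x.png",g)
c=cam("top")
for d in search_frame("top","hull1"):
    e=np.array(d["extent"])*[640,480,640,480];print(round(d["p"],2),e.round(),pix2w(c,[(e[0]+e[2])/2,(e[1]+e[3])/2],.03).round(3))
E
```

```text
t 18.82 pos [ 0.4755 -0.0006  0.197 ] yang -4.2 rp [ 3.14e+00 -1.00e-03] j7 0.08 w 0.0854 F [ 1.1  0.  -0.2] ff 0.0
units [-3.38 -0.68 -0.05] twist -1.63
units [-2.79 -1.47  0.83] twist -0.0
0.89 [178. 227. 206. 242.] [[0.492 0.247 0.03 ]]
0.74 [255. 167. 278. 183.] [[0.684 0.025 0.03 ]]
```

```bash
python3 -m creep '[[-0.8,-0.15,0,-0.4,1],[-1.6,-0.3,0,-0.8,1],[-2.4,-0.5,0,-1.2,1],[-3.2,-0.7,0,-1.6,1],[-3.4,-0.7,0,-1.6,1]]' >/dev/null
python3 need.py .359 -.379 .15 8.9
python3 -m creep '[[-0.8,-0.4,0,0,1],[-1.5,-0.8,0,0,1],[-2.2,-1.1,0,0,1],[-2.6,-1.3,0.1,0,1],[-2.6,-1.3,0.1,0,1]]' >/dev/null
python3 - <<'E'
from h import *
c=cam("wrist");g=grab_frame("wrist");cv2.imwrite("pics/w5.png",g)
E
python3 need.py .359 -.379 .042 8.9
```

```text
t 19.55 pos [ 0.4175 -0.2023  0.1969] yang 8.4 rp [3.14e+00 1.00e-03] j7 0.72 w 0.0851 F [ 0.5  0.9 -0.1] ff 0.0
units [-2.77 -1.39  0.78] twist -0.07
t 20.23 pos [ 0.3649 -0.3654  0.1901] yang 8.5 rp [ 3.141 -0.   ] j7 1.11 w 0.0855 F [0.3 0.5 0. ] ff 0.0
units [-0.21 -0.13  2.47] twist -0.05
```

View pics/w5.png

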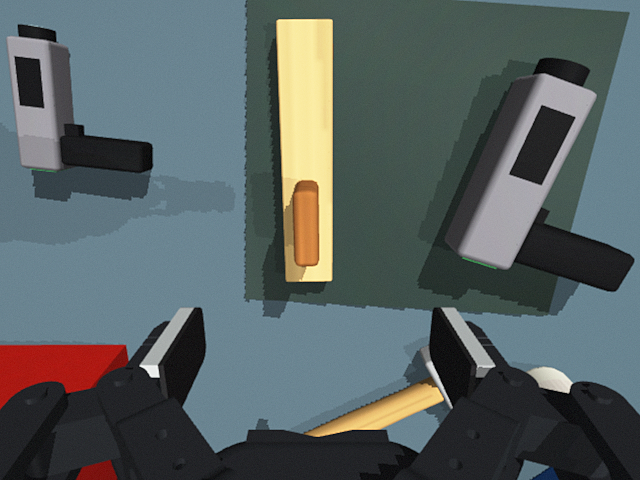

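The wrist view shows the push block upright in the picture with its handle top at (306,225), and the thermometer lying back on the mat at right.

```bash
python3 - <<'E'
from h import *
c=cam("wrist")
b=pix2w(c,[(277,20),(333,19),(287,282),(332,282)],.021);print(b.round(4));d=(b[0]+b[1]-b[2]-b[3])[:2]/2;print(np.linalg.norm(d),np.degrees(np.arctan2(d[1],d[0])))
h=pix2w(c,[(308,187),(305,262)],.069);print(h,h.mean(0))
E
python3 need.py .359 -.379 .042 8.9
```

```text
[[ 0.3152 -0.2333  0.021 ]
 [ 0.3536 -0.2269  0.021 ]
 [ 0.3469 -0.4293  0.021 ]
 [ 0.3847 -0.4236  0.021 ]]
0.1988513096175177 99.08685954642088
[[ 0.35283353 -0.3370667   0.069     ]
 [ 0.35826072 -0.39005958  0.069     ]] [ 0.35554712 -0.36356314  0.069     ]
t 20.23 pos [ 0.3649 -0.3654  0.1901] yang 8.5 rp [ 3.141 -0.   ] j7 1.11 w 0.0855 F [0.3 0.5 0. ] ff 0.0
units [-0.21 -0.13  2.47] twist -0.05
```

```bash
python3 -m creep '[[-0.2,-0.14,0.7,-0.08,1],[-0.2,-0.14,1.4,-0.08,1],[-0.2,-0.14,2,-0.08,1],[-0.2,-0.14,2.4,-0.08,1],[-0.2,-0.14,2.47,-0.08,1]]' >/dev/null
python3 need.py .358 -.379 .042 9.1
python3 -m creep '[[0,0,0,0,0.5],[0,0,0,0,0],[0,0,0,0,0],[0,0,0,0,0],[0,0,0,0,0]]' 80
python3 -m creep '[[0,0,0,0,0],[0,0,0,0,0],[0,0,-0.8,0,0],[0,0,-1.6,0,0],[0,0,-1.6,0,0]]'
python3 need.py .42 -.15 .14 -4
```

```text
t 20.85 pos [ 0.3588 -0.3772  0.0408] yang 9.3 rp [-3.141e+00 -2.000e-03] j7 1.27 w 0.0855 F [-0.4  0.4  0.4] ff 0.0
units [-0.03 -0.02 -0.02] twist 0.02
clock: 21.48
position: [0.3585, -0.3787, 0.042]
tool_rot: [3.141, 0.0, 1.732]
force: [-0.6, 1.8, 10.7]
grip_width: 0.0172
finger_force: 78.1
clock: 22.1
position: [0.3594, -0.3797, 0.1404]
tool_rot: [3.138, 0.004, 1.732]
force: [0.7, 0.4, -1.1]
grip_width: 0.0169
finger_force: 78.8
t 22.1 pos [ 0.3594 -0.3797  0.1404] yang 9.2 rp [3.138 0.004] j7 1.2 w 0.0169 F [ 0.7  0.4 -1.1] ff 78.8
units [ 3.62  1.61 -0.  ] twist 1.65
```

```bash
python3 -m creep '[[0.8,0.3,0,0.3,0],[1.6,0.6,0,0.6,0],[2.4,1,0,1,0],[3.2,1.4,0,1.3,0],[3.6,1.6,0,1.65,0]]' >/dev/null
python3 need.py .466 .02 .14 -4.2
```

```text
t 22.73 pos [ 0.4186 -0.1473  0.1368] yang -3.9 rp [-3.141e+00 -1.000e-03] j7 0.56 w 0.0172 F [-0.1 -0.3 -1. ] ff 78.5
units [ 2.84  0.6  -0.05] twist 0.04
```

```bash
python3 -m creep '[[0.7,0.15,0,0.04,0],[1.4,0.3,0,0.04,0],[2.1,0.45,0,0.04,0],[2.7,0.6,0,0.04,0],[2.84,0.6,0,0.04,0]]' >/dev/null
python3 -m creep '[[0,0,0.3,0,0],[0,0,0.5,0,0]]' >/dev/null
python3 need.py .466 .03 .096 -4.2
python3 - <<'E'
from h import *
cv2.imwrite("pics/w6.png",grab_frame("wrist"))
E
```

```text
t 23.6 pos [0.4655 0.0169 0.1064] yang -4.3 rp [-3.141e+00  1.000e-03] j7 0.24 w 0.0168 F [ 0.3  0.1 -0.3] ff 78.6
units [ 0.22 -0.01  0.17] twist -0.01
```

View pics/w6.png

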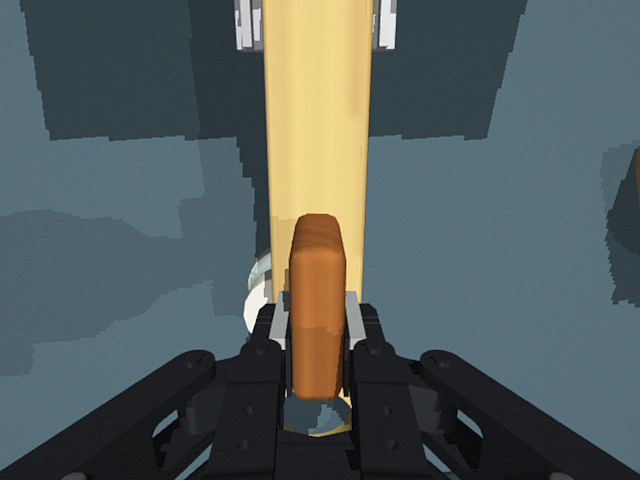

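```bash
python3 -m creep '[[0.2,0,0.17,0,0],[0.5,0,0.17,0,0],[0.8,0,0.17,0,0],[1.1,0,0.2,0,0],[1.4,0,0.33,0,0]]'
python3 -m creep '[[0.3,0,0,0,0],[0.6,0,0,0,0],[0.9,0,0,0,0],[1.2,0,0,0,0],[1.4,0,0,0,0]]'
python3 need.py .4815 .2415 .086 -4.2
```

```text
clock: 24.28
position: [0.4727, 0.1025, 0.0874]
tool_rot: [3.141, -0.0, 1.496]
force: [-0.2, -1.5, 0.8]
grip_width: 0.0171
finger_force: 79.0
clock: 24.9
position: [0.4788, 0.1864, 0.0876]
tool_rot: [3.141, -0.0, 1.497]
force: [0.8, -2.4, -2.0]
grip_width: 0.017
finger_force: 78.6
t 24.9 pos [0.4788 0.1864 0.0876] yang -4.2 rp [ 3.141 -0.   ] j7 -0.05 w 0.017 F [ 0.8 -2.4 -2. ] ff 78.6
units [ 0.92 -0.02  0.03] twist -0.01
```

```bash
python3 -m creep '[[0.3,0,0,0,0],[0.6,0,0,0,0],[0.8,0,0,0,0],[0.94,0,0,0,0],[0.94,0,0,0,0]]'
python3 - <<'E'
from h import *
a=grab_frame("wrist");b=grab_frame("scene")
b=cv2.resize(b[130:300,440:640],(706,600),interpolation=cv2.INTER_CUBIC)
cv2.imwrite("pics/p1.png",np.hstack([cv2.resize(a,(400,300)),cv2.resize(b,(400,300))]))
E
```

```text
clock: 25.52
position: [0.4828, 0.2419, 0.0875]
tool_rot: [-3.141, -0.0, 1.497]
force: [-0.3, 1.5, -5.2]
grip_width: 0.0172
finger_force: 78.4
```

View pics/p1.png

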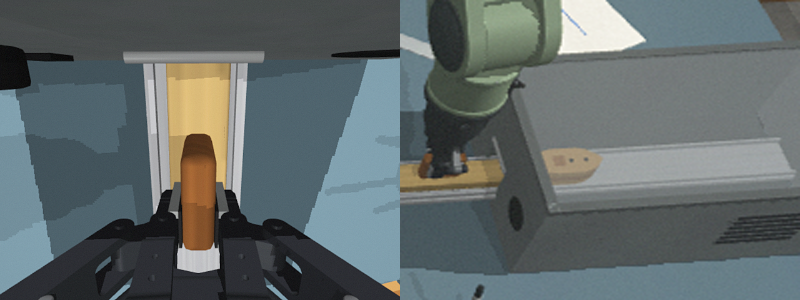

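The hull is inside and visible through the lid: stern at about (543,165) and bow at (600,160) in the right half.

```bash
python3 - <<'E'
from h import *
c=cam("scene")
f=lambda u,v:[440+(u-400)/2,130+v*170/300]
print(pix2w(c,[f(543,165),f(601,160)],.079))
E
python3 -m creep '[[-0.3,0,0,0,0],[-0.8,0,0,0,0],[-1.5,0,0,0,0],[-2.3,0,0,0,0],[-2.8,0,0,0,0]]'
python3 - <<'E'
from h import *
b=grab_frame("scene")
cv2.imwrite("pics/p2.png",cv2.resize(b[130:300,440:640],(706,600),interpolation=cv2.INTER_CUBIC))
c=cam("scene")
for d in search_frame("scene","hull1"):
    e=np.array(d["extent"])*[640,480,640,480];print(round(d["p"],2),e.round(),pix2w(c,[(e[0]+e[2])/2,(e[1]+e[3])/2],.06).round(3))
E
```

```text
[[0.49904585 0.39119383 0.079     ]
 [0.5024335  0.47088278 0.079     ]]
clock: 26.25
position: [0.4699, 0.0705, 0.0879]
tool_rot: [3.141, 0.0, 1.493]
force: [0.8, 0.1, -0.7]
grip_width: 0.0168
finger_force: 78.7
0.92 [377. 305. 407. 332.] [[0.708 0.021 0.06 ]]
```

View pics/p2.png

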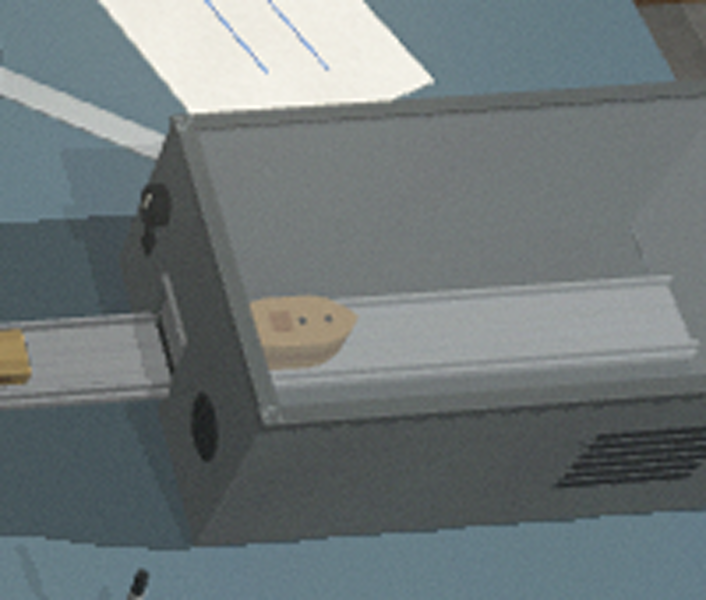

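The hull stayed put with its stern about 62 mm past the panel, and the port is clear. I'll lay the block back, then fetch hull2.

```bash
python3 -m creep '[[0,0,-0.5,0,0],[-0.3,0,-0.9,0,0],[-1.1,0,-0.9,0,0],[-2,0,-0.9,0,0],[-3,0,-0.9,0,0]]' >/dev/null
python3 need.py .42 -.15 .14 0 .359 -.379 .12 9.2
```

```text
t 26.98 pos [ 0.4566 -0.107   0.1418] yang -4.2 rp [ 3.141 -0.   ] j7 0.46 w 0.0174 F [ 0.9  0.8 -1.3] ff 78.7
units [-0.76 -0.56  0.03] twist -0.53
units [-3.82 -1.02  0.33] twist -1.15
```

```bash
python3 -m creep '[[-0.8,-0.4,0,-0.4,0],[-1.6,-0.8,0,-0.8,0],[-2.4,-1.1,0,-1.2,0],[-3.2,-1.4,0,-1.5,0],[-4,-1.7,0.2,-1.68,0]]' >/dev/null
python3 -m creep '[[0,0,0,0,0],[0,0,0,0,0]]' >/dev/null
python3 need.py .359 -.379 .043 9.2
```

```text
t 27.85 pos [ 0.337  -0.3373  0.1296] yang 9.1 rp [-3.142 -0.   ] j7 1.19 w 0.0173 F [ 0.1  1.1 -1.5] ff 78.6
units [-0.75  0.25  1.44] twist -0.01
```

```bash
python3 -m creep '[[-0.75,0.25,0.3,0,0],[-0.75,0.25,0.9,0,0],[-0.75,0.25,1.3,0,0],[-0.75,0.25,1.45,0,0],[-0.75,0.25,1.45,0,0]]'
python3 -m creep '[[0,0,0,0,0.4],[0,0,0,0,0.8],[0,0,0,0,1],[0,0,-0.6,0,1],[0,0,-1.6,0,1]]'
python3 - <<'E'
from h import *
c=cam("top");g=grab_frame("top")
for d in silhouettes("top","hull1"):
    m=d["mask"].astype(np.uint8);cs=max(cv2.findContours(m,0,1)[0],key=cv2.contourArea).reshape(-1,2)
    w=pix2w(c,cs,.034)[:,:2];r=cv2.minAreaRect((w*1000).astype(np.float32));print(round(d["p"],2),np.round(r[0]),np.round(r[1]),r[2])
E
python3 need.py .5 -.15 .22 0 .68 .0 .22 12
```

```text
clock: 28.48
position: [0.3599, -0.3788, 0.0429]
tool_rot: [3.141, -0.0, 1.732]
force: [0.8, -0.3, -1.3]
grip_width: 0.0169
finger_force: 79.9
clock: 29.1
position: [0.3584, -0.379, 0.1388]
tool_rot: [-3.139, -0.002, 1.73]
force: [0.2, 0.8, 1.1]
grip_width: 0.0853
finger_force: 0.0
0.89 [688.  29.] [54. 81.] 15.779632568359375
t 29.2 pos [ 0.3605 -0.3813  0.1434] yang 9.1 rp [3.137 0.005] j7 1.21 w 0.0852 F [ 0.3 -0.3 -1. ] ff 0.0
units [ 3.43  2.91 -1.28] twist 1.14
units [2.5 3.  0. ] twist -1.5
```

```bash
python3 -m creep '[[0.7,0.6,-0.3,0,1],[1.4,1.2,-0.6,0,1],[2.1,1.8,-0.9,0.2,1],[2.8,2.4,-1.2,0.4,1],[3.4,2.9,-1.3,0.4,1]]' >/dev/null
python3 need.py .68 .01 .22 15.8
```

```text
t 29.82 pos [ 0.4998 -0.1484  0.2176] yang 6.0 rp [3.14 0.  ] j7 0.58 w 0.0856 F [ 0.1 -0.2 -0.5] ff 0.0
units [ 2.31  3.26 -0.04] twist -1.23
```

```bash
python3 -m creep '[[0.6,0.8,0,-0.4,1],[1.1,1.6,0,-0.8,1],[1.7,2.4,0,-1.2,1],[2.3,3.2,0,-1.23,1],[2.3,3.26,0,-1.23,1]]' >/dev/null
python3 -m creep '[[0,0,0,0,1],[0,0,0,0,1]]' >/dev/null
python3 - <<'E'
from h import *
c=cam("wrist");g=grab_frame("wrist");cv2.imwrite("pics/w7.png",g)
for d in silhouettes("wrist","hull1"):
    m=d["mask"].astype(np.uint8);cs=max(cv2.findContours(m,0,1)[0],key=cv2.contourArea).reshape(-1,2)
    w=pix2w(c,cs,.034)[:,:2];r=cv2.minAreaRect((w*1000).astype(np.float32));print(round(d["p"],2),np.round(r[0]),np.round(r[1]),r[2],(np.array(d["extent"])*[640,480,640,480]).round())
E
python3 need.py .68 .03 .03 15.8
```

```text
0.68 [691.  28.] [43. 80.] 15.607991218566895 [315. 140. 369. 237.]
0.61 [ 527. -331.] [43. 26.] 15.752601623535156 [ 78. 378. 118. 480.]
t 30.8 pos [0.6784 0.0062 0.217 ] yang 15.7 rp [3.141 0.   ] j7 0.44 w 0.0858 F [ 0.8  1.3 -0.1] ff 0.0
units [0.37 0.13 3.12] twist -0.01
```

View pics/w7.png

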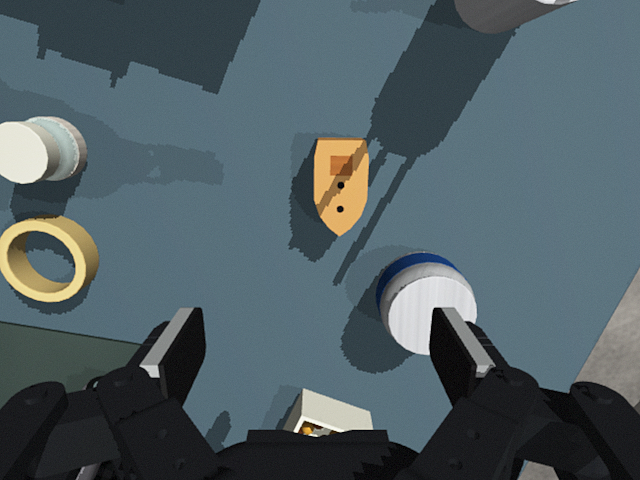

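The wrist view shows hull2 at (342,187) lined up with the tool, bow down and stern at (342,140). The paint tin is at (427,295), close to the right finger, so I'll check the clearance.

```bash
python3 - <<'E'
from h import *
c=cam("wrist");print(pix2w(c,[(431,310)],.055),pix2w(cam("top"),[292.5,139],.055))
print("hull stern corners,bow",pix2w(c,[(316,139),(369,139),(340,236)],.034).round(4))
print("can",pix2w(cam("top"),[208,155],.0))
E
python3 need.py .690 .032 .03 15.6
```

```text
[[ 0.79228592 -0.04798981  0.055     ]] [[ 0.79334126 -0.05332377  0.055     ]]
hull stern corners,bow [[ 0.6603  0.0603  0.034 ]
 [ 0.7008  0.0717  0.034 ]
 [ 0.7019 -0.0118  0.034 ]]
can [[0.75348545 0.21504138 0.        ]]
t 30.8 pos [0.6784 0.0062 0.217 ] yang 15.7 rp [3.141 0.   ] j7 0.44 w 0.0858 F [ 0.8  1.3 -0.1] ff 0.0
units [0.36 0.3  3.12] twist 0.01
```

```bash
python3 -m creep '[[0.3,0.25,0.8,0,1],[0.36,0.3,1.6,0,1],[0.36,0.3,2.3,0,1],[0.36,0.3,2.9,0,1],[0.36,0.3,2.9,0,1]]' >/dev/null
python3 need.py .6895 .033 .021 15.5
```

```text
t 31.43 pos [0.6886 0.0322 0.0406] yang 15.7 rp [-3.138e+00 -1.000e-03] j7 0.47 w 0.0852 F [0.3 0.  0.2] ff 0.0
units [0.01 0.02 0.33] twist 0.03
```

```bash
python3 -m creep '[[0,0,0.2,0,1],[0,0,0.33,0,0.7],[0,0,0.33,0,0.3],[0,0,0.33,0,0.3],[0,0,0.33,0,0.3]]' 50 >/dev/null
python3 -m creep '[[0,0,0,0,0.3],[0,0,0,0,0.3]]'
python3 -m creep '[[0,0,-0.6,0,0.3],[0,0,-1.2,0,0.3],[0,0,-1.6,0,0.3],[0,0,-1.6,0,0.3]]'
python3 need.py .481 .235 .118 -4.2
```

```text
clock: 32.3
position: [0.6906, 0.0327, 0.0235]
tool_rot: [3.141, 0.0, 1.846]
force: [-1.7, 0.3, 5.5]
grip_width: 0.0429
finger_force: 51.7
clock: 32.8
position: [0.6911, 0.0328, 0.1206]
tool_rot: [3.139, 0.0, 1.846]
force: [0.7, 0.4, -0.7]
grip_width: 0.043
finger_force: 51.4
t 32.8 pos [0.6911 0.0328 0.1206] yang 15.8 rp [3.139 0.   ] j7 0.44 w 0.043 F [ 0.7  0.4 -0.7] ff 51.4
units [ 4.2  -2.45  0.03] twist 2.5
```

```bash
python3 -m creep '[[0.8,-0.5,0,0.5,0.3],[1.6,-1,0,1,0.3],[2.4,-1.5,0,1.5,0.3],[3.2,-2,0,2,0.3],[4,-2.4,0,2.5,0.3]]' >/dev/null
python3 -m creep '[[0,0,0,0,0.3],[0,0,0,0,0.3]]' >/dev/null
python3 need.py .4815 .245 .07 -4.2
python3 - <<'E'
from h import *
c=cam("wrist");g=grab_frame("wrist")
for d in silhouettes("wrist","hull1")[:2]:
    m=d["mask"];ys,xs=np.nonzero(m);print(round(d["p"],2),xs.min(),xs.max(),ys.min(),ys.max(),[ (r,xs[ys==r].min(),xs[ys==r].max()) for r in (330,370)if (ys==r).any()])
E
```

```text
t 33.67 pos [0.4863 0.2243 0.1183] yang -4.2 rp [-3.141e+00  1.000e-03] j7 -0.16 w 0.0427 F [ 0.2 -1.2 -0.6] ff 51.5
units [ 0.34 -0.11  0.8 ] twist 0.0
0.76 255 380 222 436 [(330, np.int64(259), np.int64(376)), (370, np.int64(260), np.int64(375))]
```

```bash
python3 -m creep '[[0.3,-0.1,0,0,0.3],[0.34,-0.11,0.3,0,0.3],[0.34,-0.11,0.6,0,0.3],[0.34,-0.11,0.79,0,0.3],[0.34,-0.11,0.79,0,0.3]]'
python3 -m creep '[[0,0,0,0,0.55],[0,0,0,0,0.65],[0,0,0,0,0.65],[0,0,-0.3,0,0.7],[0,0,-0.6,0,0.7]]'
python3 -m creep '[[-0.4,0,-0.9,0,0.8],[-1.2,0.05,-1.5,0,1],[-2.1,0.1,-1.5,0,1],[-3,0.15,-1.5,0,1],[-4,0.2,-1.5,0,1]]' >/dev/null
python3 need.py .42 -.2 .2 8.9
python3 - <<'E'
from h import *
c=cam("top");g=grab_frame("top")
for d in silhouettes("top","hull1"):
    m=d["mask"].astype(np.uint8);cs=max(cv2.findContours(m,0,1)[0],key=cv2.contourArea).reshape(-1,2)
    w=pix2w(c,cs,.079)[:,:2];r=cv2.minAreaRect((w*1000).astype(np.float32));print(round(d["p"],2),np.round(r[0]),np.round(r[1]),r[2])
E
```

```text
clock: 34.4
position: [0.481, 0.2445, 0.0703]
tool_rot: [-3.14, 0.001, 1.496]
force: [0.0, 0.0, -2.0]
grip_width: 0.0429
finger_force: 51.5
clock: 35.02
position: [0.4815, 0.2453, 0.109]
tool_rot: [3.141, -0.0, 1.497]
force: [-1.6, -0.2, 0.8]
grip_width: 0.0597
finger_force: 0.0
t 35.65 pos [0.4756 0.0038 0.1988] yang -4.2 rp [ 3.14e+00 -1.00e-03] j7 0.16 w 0.0853 F [ 0.5 -1.3 -0.8] ff 0.0
units [-3.46 -0.68 -0.02] twist -1.63
0.8 [477. 240.] [51. 86.] 1.1434990167617798
```

```bash
python3 -m creep '[[-0.8,-0.15,0,-0.4,1],[-1.6,-0.3,0,-0.8,1],[-2.4,-0.5,0,-1.2,1],[-3.2,-0.7,0,-1.6,1],[-3.45,-0.7,0,-1.6,1]]' >/dev/null
python3 -m creep '[[-0.8,-0.35,0,0,1],[-1.5,-0.7,0,0,1],[-2.2,-1,0,0,1],[-2.7,-1.3,0.1,-0.05,1],[-2.75,-1.35,0.1,-0.05,1]]' >/dev/null
python3 - <<'E'
from h import *
c=cam("wrist");g=grab_frame("wrist")
for d in silhouettes("wrist","push_block")[:3]:
    e=np.array(d["extent"])*[640,480,640,480];print(round(d["p"],2),e.round())
print(w2pix(c,[[.3344,-.2301,.021],[.3658,-.4265,.021],[.3563,-.367,.069]]).round())
E
python3 need.py .3595 -.379 .042 9.1
```

```text
0.91 [283.   5. 341. 274.]
[[312.   5.]
 [314. 271.]
 [313. 217.]]
t 37.1 pos [ 0.3632 -0.3732  0.1919] yang 8.9 rp [ 3.141 -0.   ] j7 1.2 w 0.0852 F [0.4 1.1 0.4] ff 0.0
units [-0.09 -0.08  2.5 ] twist -0.02
```

```bash
python3 -m creep '[[-0.09,-0.08,0.7,0,1],[-0.09,-0.08,1.4,0,1],[-0.09,-0.08,2,0,1],[-0.09,-0.08,2.4,0,1],[-0.09,-0.08,2.48,0,1]]' >/dev/null
python3 -m creep '[[0,0,0,0,0.5],[0,0,0,0,0],[0,0,0,0,0],[0,0,0,0,0],[0,0,0,0,0]]' 80
python3 -m creep '[[0,0,0,0,0],[0,0,0,0,0],[0,0,-0.8,0,0],[0,0,-1.6,0,0],[0,0,-1.6,0,0]]'
python3 need.py .42 -.15 .14 -4.2
```

```text
clock: 38.35
position: [0.3593, -0.3796, 0.0428]
tool_rot: [3.141, 0.0, 1.728]
force: [0.2, 0.7, 5.8]
grip_width: 0.017
finger_force: 79.4
clock: 38.98
position: [0.3601, -0.3805, 0.1413]
tool_rot: [3.138, 0.003, 1.728]
force: [-0.6, -0.3, -2.1]
grip_width: 0.0171
finger_force: 78.8
t 38.98 pos [ 0.3601 -0.3805  0.1413] yang 9.0 rp [3.138e+00 3.000e-03] j7 1.27 w 0.0171 F [-0.6 -0.3 -2.1] ff 78.8
units [3.64 1.59 0.01] twist 1.65
```

```bash
python3 -m creep '[[0.8,0.3,0,0.3,0],[1.6,0.6,0,0.6,0],[2.4,1,0,1,0],[3.2,1.4,0,1.3,0],[3.64,1.6,0,1.65,0]]' >/dev/null
python3 need.py .466 .015 .14 -4.2
python3 -m creep '[[0.7,0.15,0,0,0],[1.4,0.3,0,0,0],[2.1,0.45,0,0,0],[2.6,0.55,0,0,0],[2.75,0.6,0,0,0]]' >/dev/null
python3 -m creep '[[0,0,0.3,0,0],[0,0,0.5,0,0]]' >/dev/null
python3 need.py .466 .03 .096 -4.2
```

```text
t 39.6 pos [ 0.42   -0.1462  0.1378] yang -4.2 rp [-3.14 -0.  ] j7 0.64 w 0.017 F [-0.4 -0.2 -0.6] ff 78.6
units [ 2.73  0.57 -0.04] twist 0.01
t 40.48 pos [0.4674 0.0125 0.1076] yang -4.2 rp [-3.141e+00  1.000e-03] j7 0.35 w 0.0172 F [ 0.5  1.  -0.9] ff 78.6
units [ 0.29 -0.04  0.19] twist -0.01
```

```bash
python3 -m creep '[[0.2,0,0.17,0,0],[0.5,0,0.17,0,0],[0.8,0,0.17,0,0],[1.1,0,0.2,0,0],[1.4,0,0.35,0,0]]'
python3 -m creep '[[0.3,0,0,0,0],[0.6,0,0,0,0],[0.9,0,0,0,0],[1.2,0,0,0,0],[1.4,0,0,0,0]]'
python3 need.py .4815 .2465 .087 -4.2
```

```text
clock: 41.1
position: [0.4743, 0.098, 0.0873]
tool_rot: [3.141, -0.0, 1.497]
force: [-0.2, -1.8, -0.3]
grip_width: 0.0171
finger_force: 78.8
clock: 41.72
position: [0.4802, 0.182, 0.0876]
tool_rot: [3.142, -0.0, 1.498]
force: [-0.5, -2.0, -2.0]
grip_width: 0.0172
finger_force: 78.4
t 41.73 pos [0.4802 0.182  0.0876] yang -4.2 rp [ 3.142 -0.   ] j7 0.06 w 0.0172 F [-0.5 -2.  -2. ] ff 78.4
units [ 1.07 -0.06  0.01] twist 0.0
```

```bash
python3 -m creep '[[0.3,0,0,0,0],[0.6,0,0,0,0],[0.85,0,0,0,0],[1.07,0,0,0,0],[1.07,0,0,0,0]]'
python3 -m creep '[[-0.3,0,0,0,0],[-0.8,0,0,0,0],[-1.5,0,0,0,0],[-2.3,0,0,0,0],[-2.8,0,0,0,0]]'
python3 - <<'E'
from h import *
b=grab_frame("scene")
cv2.imwrite("pics/p3.png",cv2.resize(b[130:300,440:640],(706,600),interpolation=cv2.INTER_CUBIC))
E
```

```text
clock: 42.35
position: [0.4848, 0.2459, 0.0874]
tool_rot: [-3.142, -0.0, 1.499]
force: [-0.1, 2.2, -4.4]
grip_width: 0.0172
finger_force: 78.2
clock: 42.98
position: [0.4721, 0.0739, 0.0879]
tool_rot: [3.141, 0.0, 1.494]
force: [-0.1, 0.8, -0.6]
grip_width: 0.0169
finger_force: 78.6
```

View pics/p3.png

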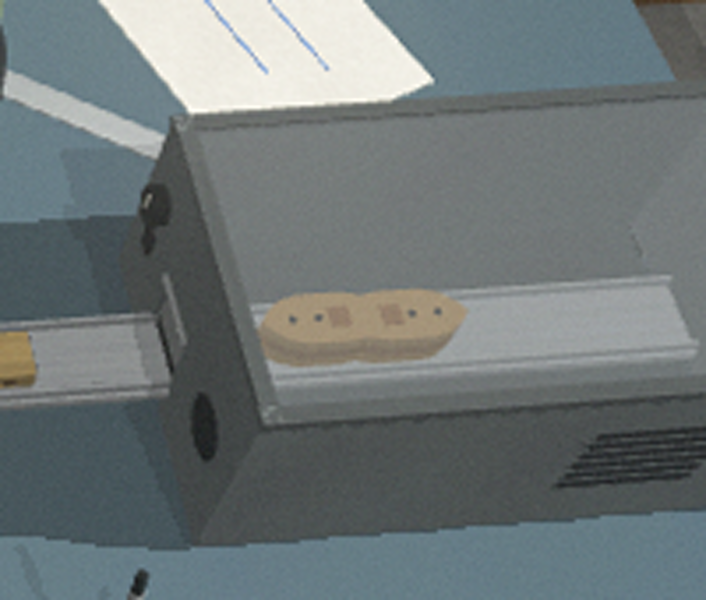

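Both hulls are inside, stern to stern, with hull2's bow tip at about (258,330). I'll compare the flap region with the opening picture and measure the tip.

Run:
```python
from h import *
a=cv2.imread("pics/scene0.png").astype(float);b=grab_frame("scene").astype(float)
# port region crop (150..190,270..380)/3.53
sl=(slice(206,240),slice(482,494))
print("flap diff",np.abs(a[sl]-b[sl]).mean(),"ref",np.abs(a[250:290,520:560]-b[250:290,520:560]).mean())
print(a[sl].mean(2)[::6,::2].round(),"\n",b[sl].mean(2)[::6,::2].round())
c=cam("scene");f=lambda u,v:[440+u/3.53,130+v*170/600]
print(pix2w(c,[f(258,330),f(467,310)],.079))
```

```text
flap diff 3.375 ref 3.3404166666666666
[[ 69.  69.  69.  68.  70.  72.]
 [ 72.  67.  67. 103.  71.  72.]
 [ 87.  65.  85.  82.  93.  71.]
 [120. 115.  56.  82.  92.  81.]
 [118. 115. 105.  62.  80.  69.]
 [118. 119. 121.  76.  66.  66.]] 
 [[ 72.  71.  71.  69.  74.  75.]
 [ 68.  71.  75. 107.  74.  71.]
 [ 90.  68.  84.  85.  96.  70.]
 [124. 120.  54.  85. 100.  86.]
 [123. 124. 112.  67.  80.  67.]
 [120. 124. 125.  75.  70.  71.]]
[[0.49970153 0.39538405 0.079     ]
 [0.50700767 0.5585713  0.079     ]]
```

The flap looks the same as when shut, to within noise, and the rear tip is about 66 mm past the panel. Returning the block.

```bash
python3 -m creep '[[0,0,-0.5,0,0],[-0.3,0,-0.9,0,0],[-1.1,0,-0.9,0,0],[-2,0,-0.9,0,0],[-3,0,-0.9,0,0]]' >/dev/null
python3 -m creep '[[-0.8,-0.4,0,-0.4,0],[-1.6,-0.8,0,-0.8,0],[-2.4,-1.1,0,-1.2,0],[-3.2,-1.4,0,-1.5,0],[-4,-1.7,0.2,-1.68,0]]' >/dev/null
python3 -m creep '[[0,0,0,0,0],[0,0,0,0,0]]' >/dev/null
python3 need.py .3595 -.379 .043 9.1
```

```text
t 44.58 pos [ 0.3398 -0.3341  0.1296] yang 9.2 rp [ 3.142 -0.   ] j7 1.26 w 0.0172 F [ 0.5  0.3 -0.6] ff 78.7
units [-0.79  0.2   1.44] twist 0.01
```

```bash
python3 -m creep '[[-0.79,0.2,0.3,0,0],[-0.79,0.2,0.9,0,0],[-0.79,0.2,1.3,0,0],[-0.79,0.2,1.44,0,0],[-0.79,0.2,1.44,0,0]]'
python3 -m creep '[[0,0,0,0,0.4],[0,0,0,0,0.8],[0,0,0,0,1],[0,0,-0.6,0,1],[0,0,-1.6,0,1]]'
python3 -m creep '[[0,0,-1,0,1],[0,0,-1.5,0,1],[0,0,-1.5,0,1],[0,0,-1.5,0,1]]'
python3 - <<'E'
from h import *
a=cv2.imread("pics/top0.png").astype(float);b=grab_frame("top")
for n in("hull1","push_block","thermometer","tape_roll","glue_pot","mat"):
    for d in search_frame("top",n)[:3]: print(n,round(d["p"],2),(np.array(d["extent"])*[640,480,640,480]).round())
c=cam("wrist");grab_frame("wrist")
for d in search_frame("wrist","push_block")[:2]+search_frame("wrist","thermometer")[:2]: print(round(d["p"],2),(np.array(d["extent"])*[640,480,640,480]).round())
print(w2pix(c,[[.3344,-.2301,.021],[.3658,-.4265,.021]]).round())
E
```

```text
clock: 45.2
position: [0.3601, -0.3784, 0.0438]
tool_rot: [3.141, -0.0, 1.733]
force: [0.2, -1.0, -1.1]
grip_width: 0.0171
finger_force: 78.7
clock: 45.82
position: [0.3587, -0.3786, 0.1393]
tool_rot: [-3.139, -0.002, 1.731]
force: [0.6, -0.7, 0.5]
grip_width: 0.0858
finger_force: 0.0
clock: 46.32
position: [0.3594, -0.3787, 0.2286]
tool_rot: [-3.141, -0.001, 1.732]
force: [-0.2, -0.2, 0.2]
grip_width: 0.085
finger_force: 0.0
thermometer 0.91 [360. 328. 393. 360.]
thermometer 0.64 [348. 203. 402. 242.]
tape_roll 0.69 [294. 236. 323. 264.]
glue_pot 0.64 [266. 242. 283. 260.]
glue_pot 0.27 [334. 212. 415. 277.]
mat 0.73 [334. 211. 414. 280.]
mat 0.68 [427. 187. 455. 214.]
0.93 [294.  13. 346. 252.]
0.74 [ 52.  13. 180. 152.]
0.72 [441.  51. 609. 264.]
[[319.  13.]
 [318. 252.]]
```

```bash
python3 -c "
from h import *
grab_frame('scene');print([(d['p'],np.round(d['extent'],2)) for d in search_frame('scene','hull1')])
print(bot.job_done())"
```

```text
[(0.54, array([0.4 , 0.71, 0.48, 0.79])), (0.36, array([0.34, 0.55, 0.44, 0.66]))]
the job is handed in; nothing more can be done
None
```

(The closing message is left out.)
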